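# Bolt a phone shell into its print carrier

### The job

Lock the black phone shell into its print carrier: press the yellow spring catch down with one fingertip, and while it stays down push the orange lug of the bolt with the other fingertip until the bolt is fully home over the edge of the shell. Only then let the catch spring up again, so that the bolt is locked, and move the hand clear. Leave the shell lying in its nest and the ink tin, loupe and glue bottle where they stand.

Things in the scene. Friction and masses are not known exactly. Their poses are not given: they have to be found in the camera images.
- carrier: Aluminium print carrier fixed on the conveyor, plate 104 x 278 x 10 mm. Origin on its underside midway between catch and bolt; z up; y lengthwise from the bolt end (-82) to the shell end (+196 mm); x across, catch side -x, bolt side +x. Two grey guide blocks for the bolt bar at x = +28 (y -48 to -36 and 28 to 42) are 33 mm high; white nest rim at y 45 to 192, 16 mm high.
- catch_top (a point): Centre of the flat top of the yellow catch paddle, carrier frame (-29.5, -22, 46) mm when up; moves with it. Paddle 33 mm across (carrier x -46 to -13), 92 mm long (y -68 to +24), 8 mm thick. It goes straight down without tilting; its top is smooth, so a fingertip can slide along it while pressing. Top at 38 mm when fully down.
- catch (a joint): Travel of the yellow catch in m: 0 up (locked), 0.008 fully down on its stop. Spring: about 2 N at first, 6 N fully down. Beyond 0.0045 it frees the bolt; above that its tongue blocks the bolt in either end position (2 to 4 mm play).
- lug_back (a point): Middle of the flat rear face (towards carrier -y, the one to push) of the orange bolt lug: carrier frame (28, -22, 50) mm at bolt 0; moves with it. Lug 28 mm across (carrier x +14 to +42), 10 mm thick along y, from z = 31 to 62 mm. Below a pushing fingertip lie the bar (top 31 mm), the guides (33 mm) and, towards the catch, a steel dog (top 35.5 mm).
- bolt (a joint): Travel of the bolt in m along carrier +y: about 0 withdrawn (start), 0.032 fully home against its stop. Friction about 2 N.
- bolt_tip (a point): Front end of the steel bolt bar (14 mm wide, 8 mm high, underside 23 mm above the conveyor), carrier frame (28, 44, 27) mm when withdrawn and y = 76 mm when home, 21 mm over the shell.
- shell: Loose black moulded phone back shell, 75 x 130 x 10 mm, lying flat in the white nest of the carrier; origin at the centre of its underside, long side along its y. Its top is about 20 mm above the conveyor.
- ink_tin: Loose blue ink tin, 61 mm across, 50 mm high; origin at the centre of its underside. Bystander.
- loupe: Loose black print loupe, 37 mm across, 44 mm high; origin at the centre of its underside. Bystander.
- glue_bottle: Loose small glue bottle with red label and tip, 33 mm across, 94 mm high; origin at the centre of its underside. Bystander.
Things that resemble listed ones, but are neither listed nor needed, are in the scene too. Leave any green look-alike of the shell alone.

How it is judged:
On the way, in this order (a step that is already met when the one before it is completed fails the run):
1. the catch is pressed down while the bolt is still withdrawn (value of joint catch above 0.0048 m and value of joint bolt below 0.006 m), for 0.1 s.
2. the bolt is home (within 2.5 mm of its stop) and the catch is still held down (value of joint bolt above 0.0295 m and value of joint catch above 0.0045 m), for 0.1 s.
At the end, for the whole second after the job is handed in: The bolt stands at 27.5 mm or more of its 32 mm travel, the catch has sprung up (less than 1.5 mm from its top position) and locks it, and the shell lies still and flat in its nest, within 8 mm of where it lay (value of joint bolt above 0.0275 m and value of joint catch below 0.0015 m and linear speed of shell below 0.02 m/s and distance of shell from where it was at the start of the episode below 0.008 m and angle between shell's own z axis and vertical below 0.1 rad); the robot touches nothing.
It fails at once if the shell is lifted, tipped or pushed out of its nest (distance of shell from where it was at the start of the episode above 0.012 m or angle between shell's own z axis and vertical above 0.2 rad).
It fails at once if a bystander (tin, loupe, glue bottle) is moved by more than 25 mm or knocked over (distance of any of ink_tin, loupe, glue_bottle from where it was at the start of the episode above 0.025 m or angle between any of ink_tin, loupe, glue_bottle's own z axis and vertical above 0.5 rad).
It also fails if it takes over 32 s, if anything falls off the work surface, if the arm or the gripper's body presses on something with over 40 N, if the wrist force passes 120 N, or if a joint passes its speed limit or range.

### The arm

A 6-joint arm with a two-finger parallel gripper is mounted at the origin on the work surface; the furniture and walls round the work are solid. World frame = base frame: x ahead of the robot, y to its left, z up, the work surface at z = 0. Lengths are in m, angles in rad, forces in N, time in s.
With the tool pointing down it reaches from about 0.3 to 0.875 m from the base axis. Payload 6.4 kg.
Tool frame: the origin (TCP) lies at the very end of the fingers, on their centre line; the grasp point (between the pads) lies 19 mm behind it; z points along the fingers, y is the line along which they close (so a half turn about z gives the same grasp; the last joint's range is limited). The gripper opens to 85 mm and grips with 20 to 120 N. Pads are 22 mm wide; open, the fingers measure 114 mm over their backs; the gripper's body (76 mm by 85 mm) begins 54 mm behind the grasp point. The pads swing forward as they close: fully open they stand 13 mm farther back than shut.
Start: joints at [0.963, 0.181, 1.607, -0, 1.354, -0.206], TCP at [0.225, 0.529, 0.231] pointing down, gripper open.
Joint ranges: [-2.99, 2.99], [-0.89, 2.07], [0.3, 2.58], [-1.14, 4.28], [0, 2.63], [-3.12, 3.12]. Speed limits (rad/s): [2.57, 2.57, 3.01, 3.14, 3.14, 3.14].

### API

Orientations are given as a unit quaternion [w, x, y, z].
In Python, from bench import telemetry, camera, ctrl, spotter gives the robot as it stands.
- The arm moves only by the tool send_rows, never from a script. Its argument "series" is a list of rows, each a list of 3 entries, a list of its own where there are three numbers: the turn, a rotation vector about the world's x, y, z in degrees, then the shift along the world's x, y, z in mm, then the closure, from -1 (fully open) to 1 (shut), so that 0 is half open. In form: [[[rx, ry, rz], [dx, dy, dz], gripper], ...]. A call has 1 to 10 rows; each row is the pose to reach, as a shift and turn from the pose commanded when the call began; what a row does not reach only later rows make up. A row lasts 1/8 s, in which the tool goes at most 62.5 mm and 10.7 degrees, less where a joint would pass 70% of its speed; a pose out of reach is approached as far as the arm can. A call with a gripper value outside its range is refused whole. The fingers move at their own pace and stop on an object; the grip force is fixed at half the most. Time passes only in rows, so rows that repeat a pose let the fingers close. It gives the time, the measured TCP pose, the force, the opening and the grip force at its end, in the units of the state.
- telemetry.get_obs(): the state, without advancing time (a new reading comes with each control period).
- camera(name): name is "scene" or "top" or "wrist"; returns a dict with "pixels" (400x640x3 uint8, red, green, blue), "camera_matrix" (3x3 intrinsics, pixels), "xyz" and "orientation" of the camera in the world. Camera axes: x right, y up, looking along -z (the intrinsics and any distortion apply to the point x, -y, -z); pixel columns grow to the right and rows downward; lengths in m; the calibration is good to about 2 mm. A picture is of the moment at which its call begins. There is no depth.
- ctrl.hand_in(): hands the job in; it is judged then, once.
Trained networks look in the newest picture that a camera, given by its name, has taken for a name from the list of things; names that differ only in an ending like _2 or _b are one class to them, and where a whole thing is asked for, a point or a joint stands for the part that bears it (a point fixed in the world has none). Each returns a list of dicts, best first, with "conf" (0 to 1); they miss things now and then, are a little off and sometimes report something else, mostly with a low value. They report only what shows in the picture. A call takes as long as a camera call. They do not tell look-alikes from the thing itself.
- spotter.boxes_of(thing, camera): "xyz" ([x, y, z] in m, in world coordinates, good to about 4 mm: the middle of the surface that is visible of it).
- spotter.landmark_of(thing, camera): "xyz" ([x, y, z] in m, in world coordinates, good to about 4 mm: a listed point, or the origin of a listed thing).
The state is a dict: "time_s": time; "q": joint angles; "dq": joint speeds; "joint_efforts": joint torques, N m; "eef_pos": TCP position; "eef_rot": TCP orientation; "wrist_force": force on the tool from outside, world axes, zero at the start; "torque": the same for the moment, N m; "opening": opening from 0.0 (shut) to 1.0 (fully open); "grasp_force": force on a finger pad.
Only numpy, scipy, OpenCV 4.12 (cv2) and the standard library are available. Lean on these libraries where they do the work, as an engineer would, in place of code of your own. Each camera call takes 0.05 s, during which the arm holds its last target. There are 200 camera calls.

## Working session

There is one attempt and no reset: what is moved stays moved. The work goes in short steps, Python scripts to look and compute and a tool call to move; the robot and the scene stay as the last step left them, time stands still between calls to the robot, and variables do not carry over. Pictures are saved under pics/ and viewed, at most 10 in all, crops included, and the job is handed in when it is done.

Besides the shell and the picture viewer there is one more tool, called after ">>>" as name(argument=value, ...) on one line, values as JSON. send_rows: Moves the arm, as the interface text tells. Its arguments: {"type":"object","properties":{"series":{"type":"array","items":{"type":"array"}}},"required":["series"]}

```bash
mkdir -p pics; cat > h.py <<'E'
import numpy as np, cv2
from scipy.spatial.transform import Rotation as R
from bench import telemetry, camera, ctrl, spotter
def proj(c,p):
    w,x,y,z=c["orientation"]; M=R.from_quat([x,y,z,w]).as_matrix()
    q=(np.atleast_2d(p)-c["xyz"])@M; q=q*[1,-1,-1]
    u=q@np.array(c["camera_matrix"]).T; return u[:,:2]/u[:,2:]
def unproj(c,uv,z):
    w,x,y,zz=c["orientation"]; M=R.from_quat([x,y,zz,w]).as_matrix()
    uv=np.atleast_2d(uv); d=np.c_[uv,np.ones(len(uv))]@np.linalg.inv(c["camera_matrix"]).T*[1,-1,-1]@M.T
    return np.array(c["xyz"])+d*((z-c["xyz"][2])/d[:,2])[:,None]
def save(c,n): cv2.imwrite(f"pics/{n}.png",cv2.cvtColor(c["pixels"],cv2.COLOR_RGB2BGR))
E
python3 - <<'E'
from h import *
np.set_printoptions(precision=4,suppress=True)
o=telemetry.get_obs(); print(o["time_s"],o["eef_pos"],o["eef_rot"],o["opening"])
for n in ["scene","top","wrist"]:
    c=camera(n); save(c,n+"0"); print(n,c["xyz"],c["orientation"],{k for k in c}, np.array(c["camera_matrix"]).round(1).tolist())
    for t in ["catch_top","lug_back","bolt_tip","shell","carrier","ink_tin","loupe","glue_bottle"]:
        for d in spotter.landmark_of(t,n)[:3]:
            print(" ",t,np.array(d["xyz"]).round(4),round(d["conf"],2),proj(c,d["xyz"])[0].round(0))
E
```

```text
0.0 [0.2245 0.5288 0.2304] [-0.0004  0.1995  0.9799 -0.0008] 0.999387416850619
scene [-0.2539 -0.4634  0.5707] [ 0.7632  0.392  -0.2258 -0.4613] {'orientation', 'camera_matrix', 'xyz', 'pixels'} [[444.7, 0.0, 315.6], [0.0, 444.7, 199.2], [0.0, 0.0, 1.0]]
  catch_top [ 0.4393 -0.2363  0.0473] 0.81 [384. 197.]
  catch_top [ 0.4876 -0.1602  0.0268] 0.53 [358. 184.]
  lug_back [ 0.4939 -0.2267  0.0483] 0.59 [389. 182.]
  bolt_tip [ 0.4861 -0.1615  0.0286] 0.61 [359. 184.]
  shell [ 0.4581 -0.0921  0.0117] 0.97 [324. 189.]
  shell [ 0.1856 -0.3354  0.0026] 0.91 [382. 322.]
  shell [ 0.4655 -0.2103 -0.0021] 0.7 [375. 206.]
  carrier [ 0.4647 -0.2121 -0.004 ] 0.77 [376. 208.]
  ink_tin [ 0.3552 -0.2827 -0.0006] 0.96 [389. 248.]
  loupe [ 0.4176 -0.3533 -0.0026] 0.6 [435. 240.]
  glue_bottle [ 0.354  -0.2057 -0.0011] 0.93 [351. 236.]
top [ 0.249  -0.1414  1.1538] [ 0.7168  0.023  -0.0385 -0.6959] {'orientation', 'camera_matrix', 'xyz', 'pixels'} [[450.4, 0.0, 314.3], [0.0, 450.4, 201.1], [0.0, 0.0, 1.0]]
  catch_top [ 0.4655 -0.2034 -0.0026] 0.72 [330. 157.]
  catch_top [ 0.4388 -0.2333  0.0465] 0.63 [343. 165.]
  bolt_tip [ 0.4879 -0.1635  0.0237] 0.49 [315. 146.]
  shell [ 0.1843 -0.3354 -0.0009] 0.89 [379. 268.]
  shell [ 0.4563 -0.0906  0.0088] 0.76 [287. 159.]
  carrier [ 0.4663 -0.2034 -0.0028] 0.92 [330. 157.]
  ink_tin [ 0.3599 -0.2844  0.0037] 0.64 [361. 198.]
  loupe [ 0.4237 -0.3488  0.0011] 0.47 [386. 175.]
  glue_bottle [ 0.3493 -0.2073  0.001 ] 0.57 [331. 202.]
wrist [0.1565 0.5592 0.3734] [ 0.8248 -0.1243 -0.0823  0.5454] {'orientation', 'camera_matrix', 'xyz', 'pixels'} [[315.1, 0.0, 322.6], [0.0, 315.1, 198.1], [0.0, 0.0, 1.0]]
```

```bash
python3 -c "
import cv2,numpy as np
a=cv2.imread('pics/scene0.png');b=cv2.imread('pics/top0.png')
print(a.shape)"
```

```text
(400, 640, 3)
```

View pics/top0.png

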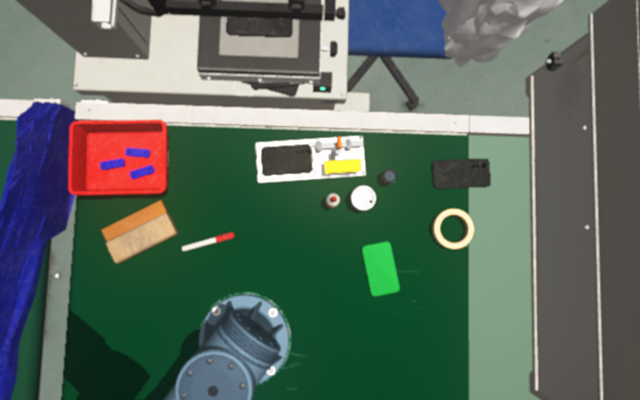

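View pics/scene0.png

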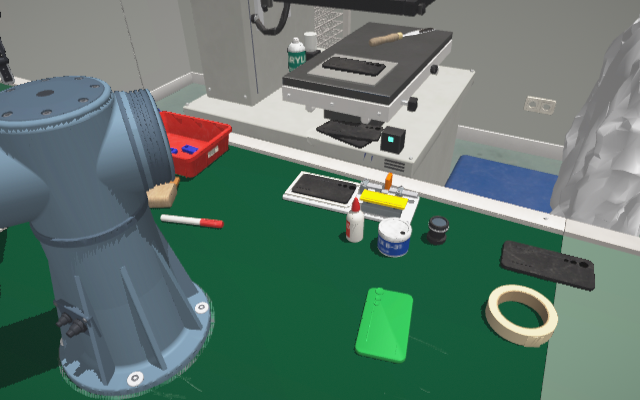

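```bash
python3 - <<'E'
import cv2,numpy as np
from scipy.optimize import least_squares
a=cv2.imread('pics/top0.png')[125:195,245:405]; b=cv2.imread('pics/scene0.png')[155:265,275:455]
o=np.vstack([cv2.resize(a,(640,280),interpolation=3),cv2.resize(b,(640,320)[::1],interpolation=3)[:310]])
cv2.imwrite('pics/crop1.png',o)
P=[((-29.5,-22),(439.3,-236.3)),((-29.5,-22),(438.8,-233.3)),((28,-22),(493.9,-226.7)),((28,44),(486.1,-161.5)),((28,44),(487.9,-163.5)),((0,0),(464.7,-212.1)),((0,0),(466.3,-203.4)),((0,118.5),(458.1,-92.1)),((0,118.5),(456.3,-90.6))]
def f(v):
    c,s=np.cos(v[2]),np.sin(v[2]);return np.array([[v[0]+c*p[0]-s*p[1]-q[0],v[1]+s*p[0]+c*p[1]-q[1]] for p,q in P]).ravel()
r=least_squares(f,[466,-205,0],loss='soft_l1',f_scale=3);print(r.x,np.degrees(r.x[2]));print(f(r.x).reshape(-1,2).round(1))
E
```

```text
[ 4.65445997e+02 -2.09029502e+02  8.41929766e-02] 4.823902224827191
[[-1.4  2.9]
 [-0.9 -0.1]
 [ 1.3 -1.9]
 [ 3.5 -1.3]
 [ 1.7  0.7]
 [ 0.7  3.1]
 [-0.9 -5.6]
 [-2.6  1.2]
 [-0.8 -0.3]]
```

View pics/crop1.png

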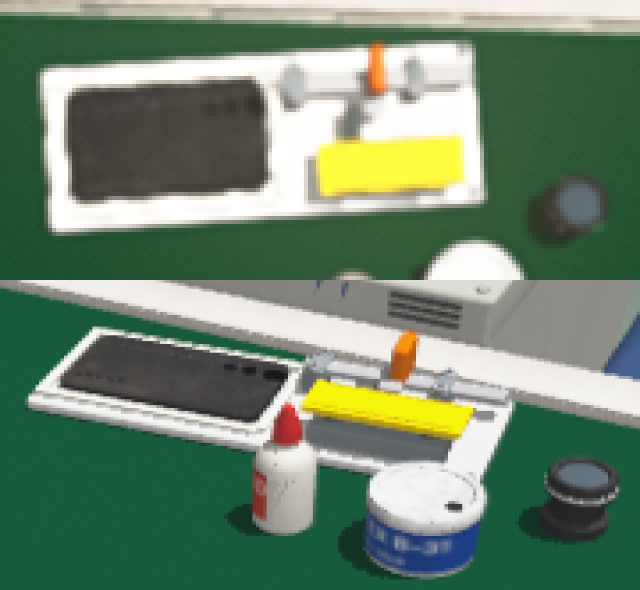

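>>> send_rows(series=[[[0, 0, -4.4], [17, -56, -2], -0.2], [[0, 0, -8.9], [35, -112, -4], -0.2], [[0, 0, -13.3], [52, -168, -6], -0.2], [[0, 0, -17.8], [70, -224, -8], -0.2], [[0, 0, -22.2], [87, -280, -10], -0.2], [[0, 0, -26.7], [105, -335, -12], -0.2], [[0, 0, -31], [122, -391, -15], -0.2], [[0, 0, -35.5], [139, -447, -17], -0.2], [[0, 0, -40], [157, -503, -19], -0.2], [[0, 0, -44.4], [174, -559, -20], -0.2]])

```text
time_s: 2.6
eef_pos: [0.3993, -0.0319, 0.2117]
eef_rot: [0.001, 0.556, 0.831, 0.0]
wrist_force: [2.1, 0.5, -0.4]
opening: 0.6
grasp_force: 0.0
```

>>> send_rows(series=[[[0, 0, -4.4], [17, -56, -2], -0.2], [[0, 0, -8.9], [35, -112, -4], -0.2], [[0, 0, -13.3], [52, -168, -6], -0.2], [[0, 0, -17.8], [70, -224, -10], -0.2], [[0, 0, -17.8], [70, -224, -10], -0.2], [[0, 0, -17.8], [70, -224, -10], -0.2]])

```text
time_s: 3.35
eef_pos: [0.4684, -0.2534, 0.2008]
eef_rot: [-0.001, 0.677, 0.736, 0.0]
wrist_force: [-0.0, 0.7, 0.5]
opening: 0.6
grasp_force: 0.0
```

```bash
python3 - <<'E'
from h import *
np.set_printoptions(precision=4,suppress=True)
o=telemetry.get_obs(); print(o["time_s"],o["eef_pos"],o["eef_rot"],o["opening"],o["wrist_force"])
c=camera("wrist"); save(c,"wrist1"); print(c["xyz"],c["orientation"])
np.save("w1.npy",c,allow_pickle=True)
for t in ["catch_top","lug_back","bolt_tip","carrier","shell"]:
    for d in spotter.landmark_of(t,"wrist")[:2]:
        print(" ",t,np.array(d["xyz"]).round(4),round(d["conf"],2),proj(c,d["xyz"])[0].round(0))
E
```

```text
3.35 [ 0.4684 -0.2534  0.2008] [-0.0007  0.677   0.7359  0.0001] 0.5997327314203506 [-0.0308  0.7003  0.4752]
[ 0.4633 -0.1779  0.343 ] [ 0.9881 -0.1485 -0.0055  0.0411]
  catch_top [ 0.4388 -0.2335  0.0459] 0.97 [292. 160.]
  lug_back [ 0.4943 -0.2236  0.0491] 0.79 [352. 155.]
  lug_back [ 0.4403 -0.2321  0.0407] 0.42 [295. 158.]
  bolt_tip [ 0.4891 -0.1615  0.0248] 0.68 [351.  86.]
  bolt_tip [ 0.4153 -0.3483 -0.0002] 0.37 [271. 246.]
  carrier [ 0.4694 -0.2066 -0.0022] 0.87 [326. 130.]
  shell [ 0.1825 -0.3328 -0.0002] 0.8 [ 72. 219.]
  shell [ 0.4528 -0.0901  0.0092] 0.64 [320.   2.]
```

View pics/wrist1.png

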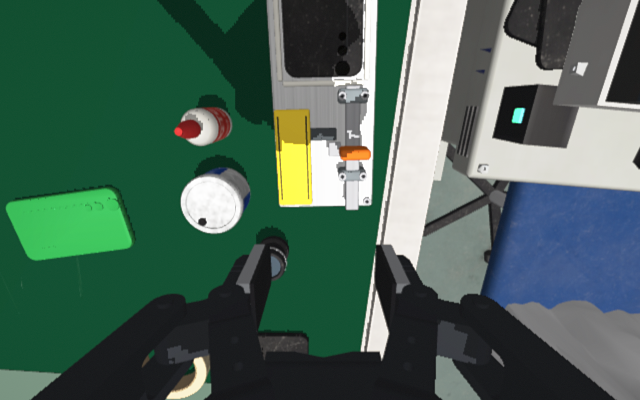

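```bash
cat > fit.py <<'E'
from h import *
from scipy.optimize import least_squares
def quad(m):
    n,l,s,_=cv2.connectedComponentsWithStats(m.astype(np.uint8)); i=1+s[1:,4].argmax(); m=(l==i)
    k=cv2.findContours(m.astype(np.uint8),0,2)[0][0]; return m,cv2.boxPoints(cv2.minAreaRect(k))
def T(v,p):
    c,s=np.cos(v[2]),np.sin(v[2]); p=np.atleast_2d(p)/1e3
    return np.c_[v[0]+c*p[:,0]-s*p[:,1],v[1]+s*p[:,0]+c*p[:,1],p[:,2]]
E
python3 - <<'E'
from fit import *
c=np.load("w1.npy",allow_pickle=True).item(); h=cv2.cvtColor(c["pixels"],cv2.COLOR_RGB2HSV)
H,S,V=h[...,0],h[...,1],h[...,2]
my,q=quad((H>24)&(H<35)&(S>150)&(V>100)); mo,qo=quad((H>5)&(H<18)&(S>180)&(V>100)&(np.arange(400)[:,None]<200))
print(q.round(1).tolist(),qo.round(1).tolist(),my.sum(),mo.sum())
v0=[.4654,-.209,.0842]
M=[(-46,-68,46),(-13,-68,46),(-13,24,46),(-46,24,46)]
pr=proj(c,T(v0,M)); print(pr.round(1).tolist())
L=[(14,-22,62),(42,-22,62),(42,-12,62),(14,-12,62),(28,-22,62),(28,-22,31)]
print("lug model",proj(c,T(v0,L)).round(1).tolist())
z=V.copy()
# match by nearest corner
qq=np.array([q[np.argmin(np.linalg.norm(q-p,axis=1))] for p in pr])
# front (image-top) edges visible of side wall? use all corners
f=lambda v:(proj(c,T(v,M))-qq).ravel()
r=least_squares(f,v0,x_scale=[.01,.01,.05]);print(r.x,np.degrees(r.x[2]),r.fun.round(1))
print("lug model fit",proj(c,T(r.x,L)).round(1).tolist())
x0,y0=240,60; im=cv2.cvtColor(c["pixels"],cv2.COLOR_RGB2BGR)[60:220,250:400]
k=4; im=cv2.resize(im,None,fx=k,fy=k,interpolation=0)
for p in np.r_[proj(c,T(r.x,M)),proj(c,T(r.x,L))]: cv2.circle(im,tuple(int(a) for a in ((p-[250,60]+.5)*k)),3,(255,0,255),-1)
cv2.imwrite("pics/crop2.png",im[:600])
E
```

```text
[[275.6000061035156, 140.1999969482422], [309.3999938964844, 138.89999389648438], [311.70001220703125, 202.89999389648438], [277.8999938964844, 204.1999969482422]] [[340.0, 146.0], [369.0, 146.0], [369.0, 159.0], [340.0, 159.0]] 1908 360
[[276.3, 205.7], [309.5, 205.7], [308.1, 109.5], [271.8, 109.6]]
lug model [[338.0, 162.9], [369.0, 162.9], [369.5, 151.8], [338.1, 151.8], [353.5, 162.9], [350.6, 157.1]]
[ 0.46831106 -0.22350728  0.08591787] 4.922731265491788 [  0.8  15.4  -0.3  16.6   0.8 -12.8  -1.2 -14. ]
lug model fit [[339.7, 178.7], [370.3, 178.7], [370.7, 167.9], [339.8, 168.0], [355.0, 178.7], [352.0, 171.5]]
```

View pics/crop2.png

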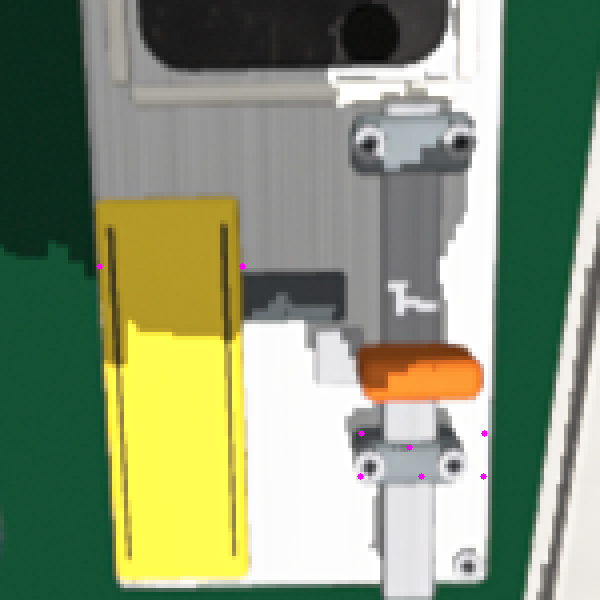

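```bash
python3 - <<'E'
from fit import *
c=np.load("w1.npy",allow_pickle=True).item()
M=[(-46,-68,46),(-13,-68,46),(-13,24,46),(-46,24,46),(14,-22,62),(42,-22,62)]
q=np.array([[279.5,205.5],[311.7,204.5],[309.7,109.5],[274.2,110],[340,160],[370.3,160]])
f=lambda v:(proj(c,T(v,M))-q).ravel()
r=least_squares(f,[.4654,-.209,.0842],x_scale=[.01,.01,.05]);print(r.x,np.degrees(r.x[2]),r.fun.round(1))
for v in (r.x,[.467,-.2085,.084]):print(T(v,[(-1,-40,0),(-1,-1,0),(-1,-45,0)]).round(4).tolist())
o=telemetry.get_obs();print(o["time_s"],o["eef_pos"])
E
```

```text
[ 0.46684112 -0.20766031  0.10450031] 5.987426459482527 [-0.3 -0.1  0.7  0.3 -0.4 -1.1 -1.3 -0.7  0.2  1.2  1.   0.6]
[[0.47, -0.2475, 0.0], [0.466, -0.2088, 0.0], [0.4705, -0.2525, 0.0]]
[[0.4694, -0.2484, 0.0], [0.4661, -0.2096, 0.0], [0.4698, -0.2534, 0.0]]
3.65 [ 0.4689702  -0.25285651  0.20176708]
```

>>> send_rows(series=[[[0, 0, 0.6], [1.5, 4, -50], -0.2], [[0, 0, 0.6], [1.5, 4, -100], -0.2], [[0, 0, 0.6], [1.5, 4, -140], -0.2], [[0, 0, 0.6], [1.5, 4, -150], -0.2], [[0, 0, 0.6], [1.5, 4, -150], -0.2]])

```text
time_s: 4.28
eef_pos: [0.4706, -0.2497, 0.0518]
eef_rot: [0.0, 0.673, 0.74, -0.0]
wrist_force: [-0.8, 0.0, 0.3]
opening: 0.602
grasp_force: 0.0
```

```bash
python3 - <<'E'
from h import *
np.set_printoptions(precision=4,suppress=True)
o=telemetry.get_obs(); print(o["time_s"],o["eef_pos"],o["eef_rot"],o["opening"],o["wrist_force"],o["torque"])
c=camera("wrist"); cv2.imwrite("pics/w2.png",cv2.resize(cv2.cvtColor(c["pixels"],cv2.COLOR_RGB2BGR)[60:320,180:470],None,fx=2.3,fy=2.3))
E
```

```text
4.275 [ 0.4706 -0.2497  0.0518] [ 0.      0.673   0.7397 -0.    ] 0.6019328712845949 [-0.7706  0.0262  0.2959] [-0.0178  0.0048  0.0365]
```

View pics/w2.png

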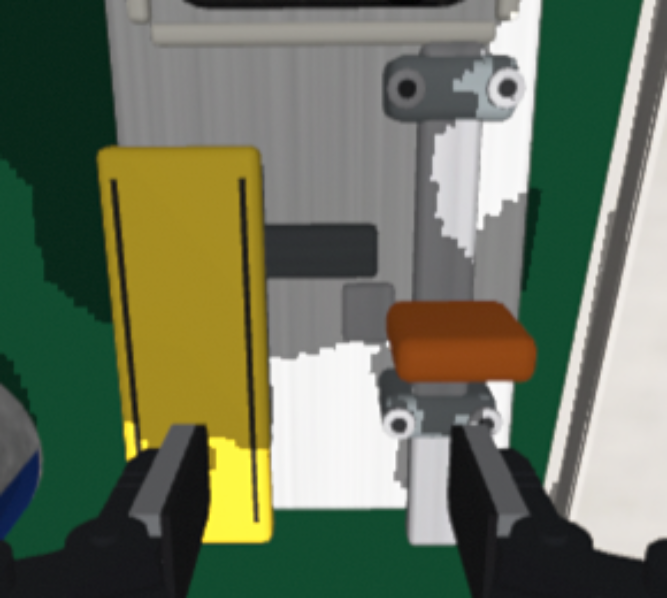

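>>> send_rows(series=[[[0, 0, 0], [0, 0, -4], -0.2], [[0, 0, 0], [0, 0, -4], -0.2]])

```text
time_s: 4.58
eef_pos: [0.4709, -0.2502, 0.0482]
eef_rot: [0.001, 0.673, 0.74, 0.0]
wrist_force: [-1.1, -0.4, 0.2]
opening: 0.6
grasp_force: 0.0
```

>>> send_rows(series=[[[0, 0, 0], [0, 0, -3], -0.2], [[0, 0, 0], [0, 0, -3], -0.2]])

```text
time_s: 4.82
eef_pos: [0.4703, -0.2497, 0.0442]
eef_rot: [-0.0, 0.673, 0.739, 0.0]
wrist_force: [0.8, 0.6, -0.9]
opening: 0.6
grasp_force: 0.0
```

>>> send_rows(series=[[[0, 0, 0], [0, 0, -2], -0.2], [[0, 0, 0], [0, 0, -2], -0.2]])

```text
time_s: 5.08
eef_pos: [0.4704, -0.2499, 0.0423]
eef_rot: [0.0, 0.673, 0.74, -0.0]
wrist_force: [-0.0, 0.7, 0.9]
opening: 0.6
grasp_force: 0.8
```

>>> send_rows(series=[[[0, 0, 0], [0, 0, -2], -0.2], [[0, 0, 0], [0, 0, -2], -0.2]])

```text
time_s: 5.32
eef_pos: [0.4705, -0.2499, 0.0404]
eef_rot: [0.0, 0.673, 0.739, -0.0]
wrist_force: [0.3, -0.1, 2.2]
opening: 0.601
grasp_force: 1.3
```

>>> send_rows(series=[[[0, 0, 0], [0, 0, -2], -0.2], [[0, 0, 0], [0, 0, -2], -0.2]])

```text
time_s: 5.58
eef_pos: [0.4705, -0.2499, 0.0383]
eef_rot: [0.0, 0.673, 0.74, -0.0]
wrist_force: [-0.8, -0.5, 3.5]
opening: 0.6
grasp_force: 1.8
```

>>> send_rows(series=[[[0, 0, 0], [0, 0, -2], -0.2], [[0, 0, 0], [0, 0, -2], -0.2]])

```text
time_s: 5.82
eef_pos: [0.4704, -0.2499, 0.0363]
eef_rot: [0.0, 0.673, 0.74, -0.0]
wrist_force: [-1.2, -0.2, 4.9]
opening: 0.602
grasp_force: 2.3
```

>>> send_rows(series=[[[0, 0, 0], [0, 0, -1.2], -0.2], [[0, 0, 0], [0, 0, -1.2], -0.2]])

```text
time_s: 6.08
eef_pos: [0.4705, -0.2499, 0.0352]
eef_rot: [0.0, 0.673, 0.74, -0.0]
wrist_force: [-0.6, -0.4, 5.7]
opening: 0.601
grasp_force: 2.6
```

```bash
python3 - <<'E'
from h import *
np.set_printoptions(precision=4,suppress=True)
c=camera("wrist")
F=np.array([telemetry.get_obs()["wrist_force"]]);print(F)
for d in spotter.landmark_of("lug_back","wrist")[:2]+spotter.landmark_of("catch_top","wrist")[:2]: print(np.array(d["xyz"]).round(4),round(d["conf"],2))
cv2.imwrite("pics/w3.png",cv2.resize(cv2.cvtColor(c["pixels"],cv2.COLOR_RGB2BGR)[60:320,180:470],None,fx=2.3,fy=2.3))
E
```

```text
[[ 0.3537 -0.4872  5.2231]]
[ 0.4947 -0.2247  0.0506] 0.87
[ 0.4371 -0.2355  0.0365] 0.57
```

View pics/w3.png

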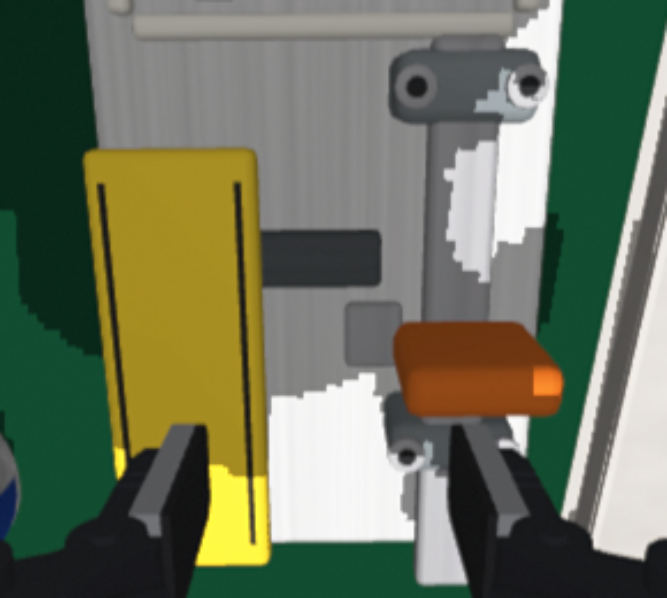

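>>> send_rows(series=[[[0, 0, 0], [-0.4, 4, 0], -0.2], [[0, 0, 0], [-0.8, 8, 0], -0.2], [[0, 0, 0], [-1.1, 12, 0], -0.2], [[0, 0, 0], [-1.5, 16, 0], -0.2], [[0, 0, 0], [-1.9, 20, 0], -0.2], [[0, 0, 0], [-1.9, 20, 0], -0.2]])

```text
time_s: 6.98
eef_pos: [0.4691, -0.2304, 0.0357]
eef_rot: [0.001, 0.673, 0.74, -0.0]
wrist_force: [0.9, -3.8, 5.1]
opening: 0.596
grasp_force: 2.8
```

```bash
python3 - <<'E'
from h import *
c=camera("wrist"); print(telemetry.get_obs()["wrist_force"])
for d in spotter.landmark_of("lug_back","wrist")[:2]+spotter.landmark_of("catch_top","wrist")[:2]+spotter.landmark_of("bolt_tip","wrist")[:2]: print(np.array(d["xyz"]).round(4),round(d["conf"],2))
cv2.imwrite("pics/w4.png",cv2.resize(cv2.cvtColor(c["pixels"],cv2.COLOR_RGB2BGR)[60:320,180:470],None,fx=2.3,fy=2.3))
E
```

```text
[ 0.2895036  -3.8946756   5.37976003]
[ 0.4932 -0.2175  0.0499] 0.94
[ 0.4394 -0.2333  0.0389] 0.59
[ 0.4898 -0.1523  0.0254] 0.96
```

View pics/w4.png

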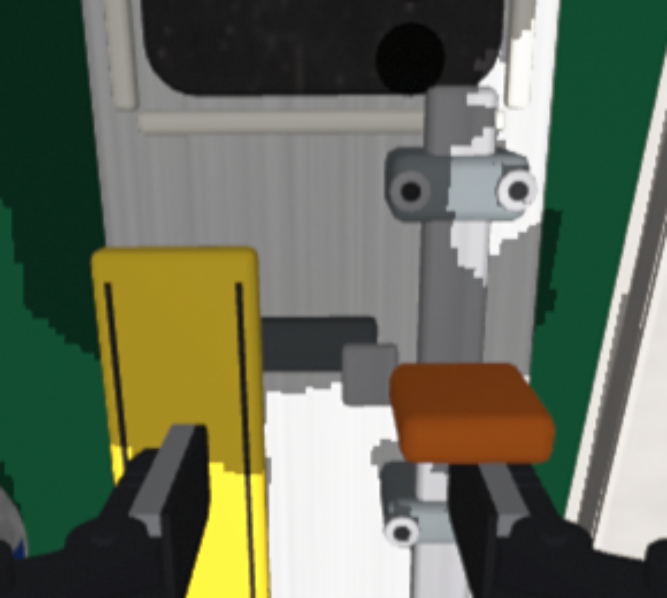

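>>> send_rows(series=[[[0, 0, 0], [-0.4, 4, 0], -0.2], [[0, 0, 0], [-0.8, 8, 0], -0.2], [[0, 0, 0], [-1.1, 12, 0], -0.2], [[0, 0, 0], [-1.5, 16, 0], -0.2], [[0, 0, 0], [-1.7, 18, 0], -0.2], [[0, 0, 0], [-1.7, 18, 0], -0.2]])

```text
time_s: 7.92
eef_pos: [0.4673, -0.2126, 0.0356]
eef_rot: [0.001, 0.673, 0.74, -0.0]
wrist_force: [0.3, -4.8, 5.8]
opening: 0.605
grasp_force: 3.0
```

>>> send_rows(series=[[[0, 0, 0], [-0.1, 1, 0], -0.2], [[0, 0, 0], [-0.1, 1, 0], -0.2]])

```text
time_s: 8.18
eef_pos: [0.4672, -0.2118, 0.0356]
eef_rot: [0.001, 0.673, 0.74, -0.0]
wrist_force: [-0.4, -5.7, 4.4]
opening: 0.598
grasp_force: 3.2
```

>>> send_rows(series=[[[0, 0, 0], [-0.1, 1, 0], -0.2], [[0, 0, 0], [-0.1, 1, 0], -0.2]])

```text
time_s: 8.43
eef_pos: [0.4671, -0.2108, 0.0356]
eef_rot: [0.001, 0.673, 0.74, -0.0]
wrist_force: [0.1, -6.0, 5.6]
opening: 0.596
grasp_force: 3.3
```

>>> send_rows(series=[[[0, 0, 0], [-0.1, 1, 0], -0.2], [[0, 0, 0], [-0.1, 1, 0], -0.2]])

```text
time_s: 8.68
eef_pos: [0.467, -0.2098, 0.0356]
eef_rot: [0.001, 0.673, 0.74, -0.0]
wrist_force: [-0.5, -5.5, 5.8]
opening: 0.601
grasp_force: 3.4
```

>>> send_rows(series=[[[0, 0, 0], [-0.1, 1, 0], -0.2], [[0, 0, 0], [-0.1, 1, 0], -0.2]])

```text
time_s: 8.93
eef_pos: [0.4669, -0.2092, 0.0356]
eef_rot: [0.001, 0.673, 0.74, -0.001]
wrist_force: [-0.5, -6.2, 4.2]
opening: 0.604
grasp_force: 4.2
```

>>> send_rows(series=[[[0, 0, 0], [-0.1, 1, 0], -0.2], [[0, 0, 0], [-0.1, 1, 0], -0.2]])

```text
time_s: 9.18
eef_pos: [0.467, -0.2091, 0.0357]
eef_rot: [0.002, 0.673, 0.739, -0.001]
wrist_force: [-0.8, -11.2, 2.6]
opening: 0.604
grasp_force: 5.9
```

```bash
python3 - <<'E'
from h import *
c=camera("wrist"); print(telemetry.get_obs()["wrist_force"])
for d in spotter.landmark_of("lug_back","wrist")[:2]+spotter.landmark_of("catch_top","wrist")[:2]+spotter.landmark_of("bolt_tip","wrist")[:2]: print(np.array(d["xyz"]).round(4),round(d["conf"],2))
cv2.imwrite("pics/w5.png",cv2.resize(cv2.cvtColor(c["pixels"],cv2.COLOR_RGB2BGR)[60:320,180:470],None,fx=2.3,fy=2.3))
E
```

```text
[ -1.37617279 -11.21488705   2.60310543]
[ 0.4909 -0.1923  0.049 ] 0.65
[ 0.44   -0.2335  0.0383] 0.78
[ 0.4523 -0.0911  0.0107] 0.53
[ 0.4858 -0.13    0.0271] 0.77
```

View pics/w5.png

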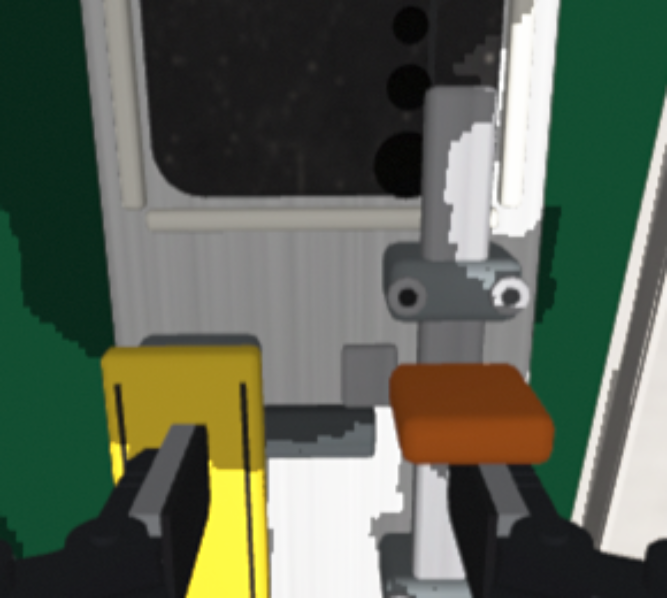

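>>> send_rows(series=[[[0, 0, 0], [-0.1, 1, 0], -0.2], [[0, 0, 0], [-0.1, 1, 0], -0.2]])

```text
time_s: 9.62
eef_pos: [0.467, -0.209, 0.0357]
eef_rot: [0.003, 0.673, 0.739, -0.001]
wrist_force: [-0.5, -14.3, 0.5]
opening: 0.601
grasp_force: 7.8
```

>>> send_rows(series=[[[0, 0, 0], [0, -1, 3], -0.2], [[0, 0, 0], [0, -1, 6], -0.2], [[0, 0, 0], [0, -1, 10], -0.2], [[0, 0, 0], [0, -1, 14], -0.2], [[0, 0, 0], [0.6, -7, 15], -0.2], [[0, 0, 0], [1, -10, 16], -0.2], [[0, 0, 0], [1, -10, 60], -0.2], [[0, 0, 0], [1, -10, 110], -0.2], [[0, 0, 0], [1, -10, 150], -0.2], [[0, 0, 0], [1, -10, 150], -0.2]])

```text
time_s: 10.88
eef_pos: [0.4691, -0.2165, 0.1886]
eef_rot: [0.003, 0.673, 0.74, 0.001]
wrist_force: [-0.1, -0.6, -0.3]
opening: 0.598
grasp_force: 0.0
```

```bash
python3 - <<'E'
from h import *
c=camera("wrist"); o=telemetry.get_obs();print(o["time_s"],o["eef_pos"],o["wrist_force"])
for t in ["lug_back","catch_top","bolt_tip","shell","glue_bottle","ink_tin"]:
  for d in spotter.landmark_of(t,"wrist")[:1]: print(t,np.array(d["xyz"]).round(4),round(d["conf"],2))
cv2.imwrite("pics/w6.png",cv2.cvtColor(c["pixels"],cv2.COLOR_RGB2BGR))
E
```

```text
10.925 [ 0.46783002 -0.21568058  0.18620337] [-0.24312979  0.50626971 -1.03725117]
lug_back [ 0.4919 -0.1948  0.0512] 0.96
catch_top [ 0.4415 -0.2318  0.0438] 0.63
bolt_tip [ 0.4854 -0.1293  0.027 ] 0.82
shell [ 0.1826 -0.3356 -0.0023] 0.77
glue_bottle [ 0.3514 -0.2102  0.001 ] 0.7
ink_tin [ 0.3571 -0.2865  0.0031] 0.61
```

View pics/w6.png

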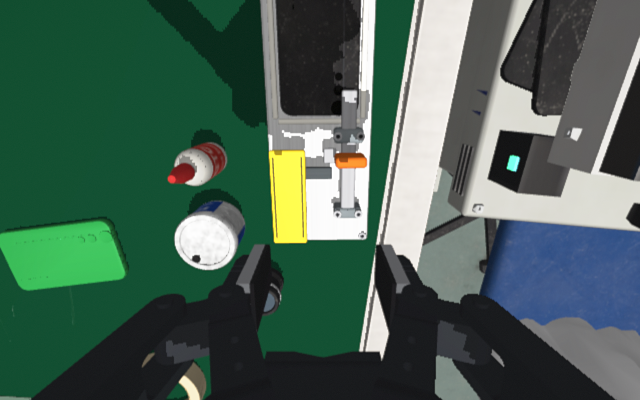

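```bash
python3 -c "
from bench import ctrl
print(ctrl.hand_in())"
```

```text
the job is handed in; nothing more can be done
None
```

I pressed the catch down, pushed the bolt to its stop while the catch stayed down, then let the catch spring up, moved the hand clear and handed the job in at about 11 s. The bolt tip measured about 32 mm of travel and the camera network's catch height fits it having sprung up, but `hand_in` gave no verdict.

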